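# Run a gauge carrier round a bent guide bar

### The job

Pick up the dial-gauge carrier, thread it onto the free tip of the inspection stand's bent guide bar with the stylus on the side of the bearing ring, and slide it round the bend, turning it as the bar turns, until it has pushed the brass stop sleeve fully home. Go by feel: the bend is never set quite as drawn, so do not let the carrier jam, force or strike the bar. Leave the carrier hanging upright on the bar against the sleeve, and leave the other things on the bench where they are.

Things in the scene. Friction and masses are not known exactly. Their poses are not given: they have to be found in the camera images.
- stand: Fixed stand: dark plate, steel bearing ring on it (156 mm across, 53 mm high), and a level round steel bar 15 mm thick, its centre line 130 mm above the bench. Origin on the bench at the ring's centre; x along the bar's straight from its free tip to the bend, y from the straight towards the ring, z up. Tip at x -85, y -130, z 130 mm. The far end is held in a grey post (34 mm wide, top 142 mm up).
- bar_tip (a point): free tip of the bar, on its centre line; axes as the stand's. From here the bar runs 85 mm straight along +x (the first 16 mm is a taper, 6 mm across at the tip), then bends left (round the ring) on an arc of 130 mm radius through 80 degrees, then runs 32 mm straight to the post, its only support.
- bend_start (a point): point on the bar's centre line where the bend starts, 85 mm from the tip; axes as the stand's. The whole bent part with its post is swung level about this point by up to 0.11 rad (6 degrees) either way from the drawn shape, so its far end lies up to 20 mm aside. The swing is not measured: feel it or see it. It does not change during the work.
- bend_middle (a point): point on the drawn (unswung) centre line at the middle of the bend, 40 degrees round
- home (a point): drawn (unswung) centre of the carrier's bore when home: on the straight after the bend, 9 mm past the end of the arc. The true point is swung with the bend.
- stop (a joint): brass stop sleeve, 34 mm across, 10 mm long, round the bar just before the post; its near face starts 11 mm past the end of the arc. 0: as set; pushed along the bar towards the post it slides up to 0.010 m (fully home, on a rubber-faced post). Pushed slowly it takes about 3 N; it stays where it is left.
- carrier_bore (a point): Gauge carrier, loose, about 0.3 kg: this is the middle of its bore, 50 mm up, half its height. x along the bore, z up. Bore 18 mm wide (1.5 mm clear all round the bar) in a steel bush 28 mm across, 26 mm long. Grip the upright lug centred over it: 12 mm thick (y), 26 mm long (x), top 50 mm above the bore. Flat foot 56 (x) by 44 by 12 mm. Heavier below: it hangs upright.
- stylus_tip (a point): tip of the carrier's stylus, 35 mm to +y of the bore and 26 mm below it (a round dial is on the -y side)
- spanner: loose open-ended spanner lying flat, about 180 mm long
- planet_gear: loose steel gear, 59 mm across, 32 mm high, lying flat; origin under its centre
- spacer_ring: loose steel ring 60 mm across, 12 mm high; origin under its centre
- dowel: loose steel headed pin standing upright, 20 mm wide, 45 mm high; origin under its centre
- oil_can: loose plain metal can, 52 mm across, 110 mm high; origin under its centre
- driver: loose screwdriver with a black handle, lying flat, about 200 mm long
- parts_cup: loose steel bowl, 70 mm across, 40 mm high; origin under its centre
Things that resemble listed ones, but are neither listed nor needed, are in the scene too. Leave any pink look-alike of the part that bears carrier_bore alone.

How it is judged:
By the outcome, as a careful person would: the job done as asked, in the order asked, and still so for the second after the job is handed in, with the robot touching nothing.
It also fails if it takes over 72 s, if anything falls off the work surface, if the arm or the gripper's body presses on something with over 40 N, if the wrist force passes 120 N, or if a joint passes its speed limit or range.

### The arm

A 6-joint arm with a two-finger parallel gripper is mounted at the origin on the work surface. World frame = base frame: x ahead of the robot, y to its left, z up, the work surface at z = 0. Lengths are in m, angles in degrees, forces in N, time in s.
With the tool pointing down it reaches from about 0.4 to 0.825 m from the base axis. Payload 7 kg.
Tool frame: the origin (TCP) lies between the finger pads; the fingertips stand 22 mm ahead of it and the grasp point (between the pads) lies 3 mm ahead of it; z points along the fingers, y is the direction in which the jaws open and shut (so a half turn about z gives the same grasp; the last joint's range is limited). The gripper opens to 88 mm and grips with 3 to 60 N. Pads are 19 mm wide; open, the fingers measure 130 mm over their backs; the gripper's body (78 mm by 193 mm) begins 47 mm behind the grasp point.
Start: joints at [85.147, 20.546, 0.682, 0, -70.136, -16.507], TCP at [0.246, 0.629, 0.249] pointing down, gripper open.
Joint ranges: [-176.03, 176.03], [-82.01, 121.73], [-58.28, 71.71], [-173.87, 95.51], [-174.79, -0.11], [-173.66, 173.66]. Speed limits (degrees/s): [136.94, 136.94, 172.46, 180, 180, 180].

### API

Orientations are given as [roll, pitch, yaw] about the fixed x, y, z axes, in that order (R = Rz(yaw) Ry(pitch) Rx(roll)).
In Python, from plant import telemetry, cams, r gives the robot as it stands.
- The arm moves only by the tool carry_out, never from a script. Its argument "commands" is one flat list of numbers, 5 for each row, row after row: the shift along the world's x, y, z as a fraction of full scale, then the turn about the world's z as a fraction of full scale, then the gripper's target within -1 to 1 (shut at 1, half-way at 0, fully open at -1). In form: [x, y, z, turn, claw, x, y, z, turn, claw, ...]. A call has 1 to 8 rows; each row shifts and turns the commanded pose from where the row before left it; what a row does not reach is not made up. Full scale, the value 1, is 0.04 m for a shift and 4 degrees for a turn. A row lasts 1/10 s, in which the tool goes at most 50 mm and 8.59 degrees, less where a joint would pass 70% of its speed; a pose out of reach is approached as far as the arm can. A call with a number of a shift or a turn outside -1 to 1 is refused whole. A call with a gripper value outside its range is refused whole. The fingers move at their own pace and stop on an object; "grip_force" is the grip in N (left out, the last holds). Time passes only in rows, so rows that do not move let the fingers close. It gives the time, the measured TCP pose, the force and the opening at its end, in the units of the state.
- telemetry.get_state(): the state, without advancing time (a new reading comes with each control period).
- cams.capture(name): name is "scene" or "top"; returns a dict with "frame" (384x512x3 uint8, red, green, blue), "camera_matrix" (3x3 intrinsics, pixels), "camera_from_world" (4x4, takes a point from world to camera coordinates). Camera axes: x right, y down, z forward; pixel columns grow to the right and rows downward; lengths in m; the calibration is good to about 2 mm. A picture is of the moment at which its call begins. There is no depth.
- r.close_job(): hands the job in, once; it reports no verdict.
The state is a dict: "time_s": time; "joints": joint angles; "qd": joint speeds; "joint_torque": joint torques, N m; "tcp_pos": TCP position; "eef_rot": TCP orientation; "contact_force": force on the tool from outside, world axes, zero at the start; "moment": the same for the moment, N m; "gripper_width": finger opening in m.
Only numpy, scipy, OpenCV 4.12 (cv2) and the standard library are available. Lean on these libraries where they do the work, as an engineer would, in place of code of your own. Each camera call takes 0.05 s, during which the arm holds its last target. There are 200 camera calls.

## Working session

There is one attempt and no reset: what is moved stays moved. The work goes in short steps, Python scripts to look and compute and a tool call to move; the robot and the scene stay as the last step left them, time stands still between calls to the robot, and variables do not carry over. Pictures are saved under pics/ and viewed, about 8 in all and at most 12, crops included, and the job is handed in when it is done.

Besides the shell and the picture viewer there is one more tool, called after "Emit:" as a command line: name --argument value ..., lists and objects as JSON in quotes. carry_out: Moves the arm, as the interface text tells. Shift numbers are shares of 0.04 m and turn numbers shares of 4 degrees, none past 1 either way. Its arguments: {"type":"object","properties":{"commands":{"type":"array"},"grip_force":{"type":"number"}},"required":["commands"]}

```bash
mkdir -p pics; cat > h.py <<'E'
import numpy as np, cv2
from plant import telemetry, cams, r
def cap(n):
    c=cams.capture(n); return c["frame"],np.array(c["camera_matrix"]),np.array(c["camera_from_world"])
def save(n,f,crop=None,s=1):
    if crop: x0,y0,x1,y1=crop; f=f[y0:y1,x0:x1]
    f=cv2.resize(f,None,fx=s,fy=s,interpolation=cv2.INTER_CUBIC); cv2.imwrite('pics/'+n,f[:,:,::-1])
def ray(K,T,u,v):
    d=T[:3,:3].T@np.linalg.inv(K)@[u,v,1]; o=-T[:3,:3].T@T[:3,3]; return o,d
def onz(K,T,u,v,z):
    o,d=ray(K,T,u,v); return o+d*(z-o[2])/d[2]
def proj(K,T,p):
    q=K@(T[:3,:3]@np.array(p)+T[:3,3]); return q[:2]/q[2]
E
python3 - <<'E'
from h import *
for n in("scene","top"):
    f,K,T=cap(n); save(n+'0.png',f,None,1.5); np.savez(n+'0',f=f,K=K,T=T)
    print(n,K.round(1).tolist(),(-T[:3,:3].T@T[:3,3]).round(3),T[:3,:3].round(2).tolist())
print(telemetry.get_state())
E
```

```text
scene [[461.6, 0.0, 251.9], [0.0, 461.6, 189.6], [0.0, 0.0, 1.0]] [1.095 1.034 0.974] [[-0.9, 0.44, 0.01], [0.26, 0.53, -0.81], [-0.36, -0.72, -0.59]]
top [[403.6, 0.0, 252.2], [0.0, 403.6, 185.8], [0.0, 0.0, 1.0]] [ 0.339 -0.011  1.313] [[0.02, -1.0, -0.02], [-0.98, -0.01, -0.18], [0.18, 0.02, -0.98]]
{'time_s': 0.1, 'joints': array([ 8.51470810e+01,  2.05877016e+01,  6.39077676e-01, -1.66468358e-02,
       -7.01342434e+01, -1.65058431e+01]), 'qd': array([-0.06254463, -0.21743344,  0.07827077,  0.01124942, -0.05364893,
       -0.05520619]), 'joint_torque': array([-1.03236660e-03, -5.84159803e+01,  2.93754083e+01,  7.01537222e+00,
        1.01853185e-02, -4.42536964e-05]), 'tcp_pos': array([0.24573329, 0.62826024, 0.247716  ]), 'eef_rot': array([ 1.79916101e+02, -8.54076684e-03, -2.13644240e+01]), 'contact_force': array([-0.10185392, -0.38481225, -0.43037759]), 'moment': array([-0.057151  ,  0.00925684, -0.0191553 ]), 'gripper_width': 0.08726295489018737}
```

View pics/scene0.png

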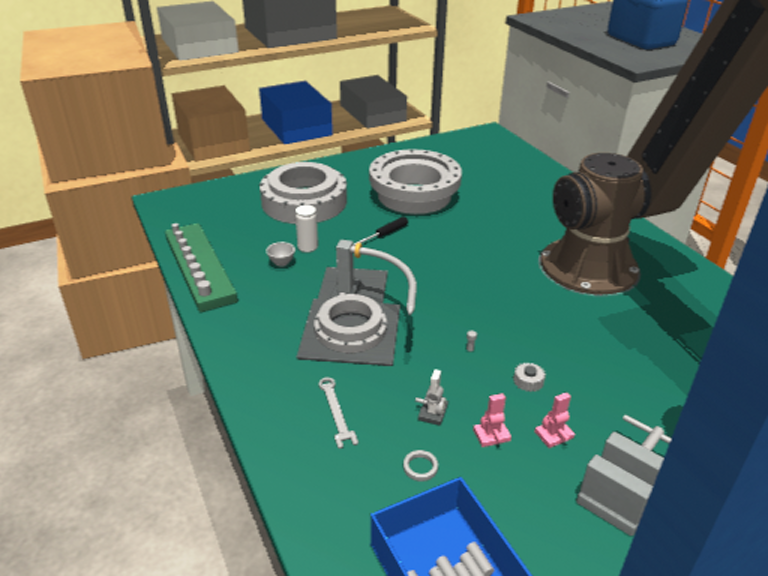

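View pics/top0.png

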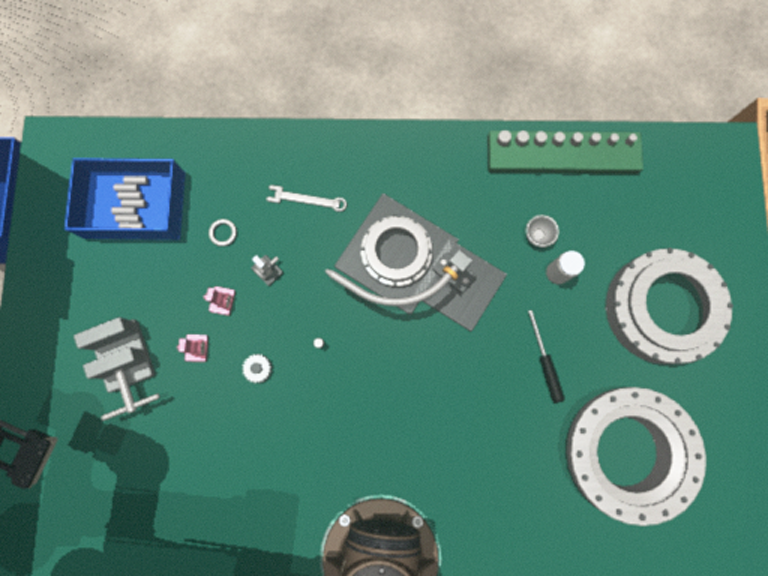

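The scene image (1.5x) shows three carrier-shaped parts: grey at (432,397), and pink at (493,420) and (556,420). In the top image they are grey at (266,268), and pink at (220,300) and (195,347). The grey one is the steel carrier and the pink ones are the look-alikes to leave alone. The bar's tip is at top (330,271), and the post and sleeve are near (452,268). I'll confirm this in one enlarged crop.

```bash
python3 - <<'E'
from h import *
t=np.load('top0.npz');s=np.load('scene0.npz')
A=cv2.resize(t['f'][155:225,155:345],None,fx=4,fy=4,interpolation=cv2.INTER_CUBIC) #760x280
B=cv2.resize(s['f'][240:290,265:325],None,fx=6,fy=6,interpolation=cv2.INTER_CUBIC) #360x300
C=cv2.resize(s['f'][150:250,195:290],None,fx=3,fy=3,interpolation=cv2.INTER_CUBIC) #285x300
D=np.zeros((580,760,3),np.uint8);D[:280,:760]=A;D[280:580,:360]=B;D[280:580,380:665]=C
save('crop1.png',D)
E
```

```text
(no output)
```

View pics/crop1.png

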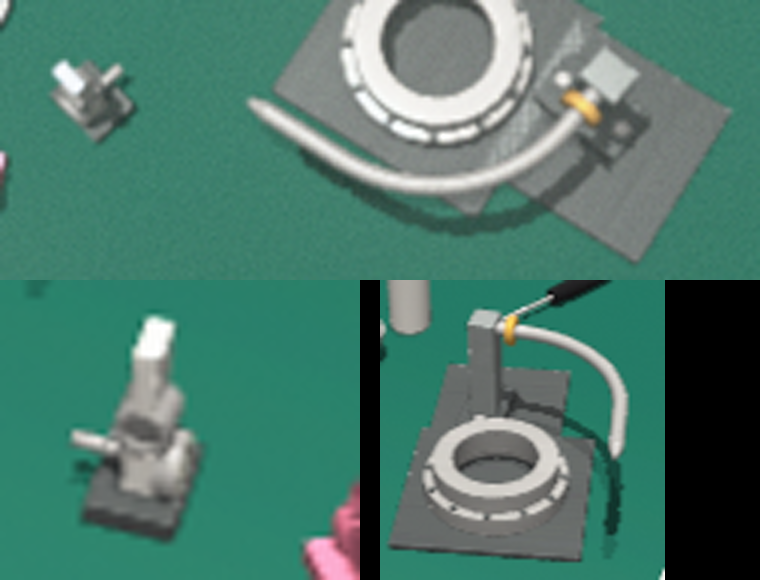

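The crop shows the grey carrier with its lug top at crop (69,76) and its stylus tip at (122,70), pointing at the ring's side of the image. The tapered bar tip is at (252,103) and the brass sleeve is at (580,107) in front of the post. Next I'll measure these.

```bash
python3 - <<'E'
from h import *
t=np.load('top0.npz');s=np.load('scene0.npz')
K,T=t['K'],t['T'];Ks,Ts=s['K'],s['T']
def tri(a,b):
    o1,d1=ray(K,T,*a);o2,d2=ray(Ks,Ts,*b)
    k=np.linalg.lstsq(np.c_[d1,-d2],o2-o1,rcond=None)[0]
    p,q=o1+k[0]*d1,o2+k[1]*d2; return ((p+q)/2).round(4),np.linalg.norm(p-q).round(4)
c=lambda x,y:(155+x/4,155+y/4)
b=lambda x,y:(265+x/6,240+(y-280)/6)
d=lambda x,y:(195+(x-380)/3,150+(y-280)/3)
print('lug',tri(c(69,76),b(156,333)),onz(K,T,*c(69,76),.1).round(4),onz(Ks,Ts,*b(156,333),.1).round(4))
print('styl',tri(c(121,71),b(76,436)),onz(K,T,*c(121,71),.024).round(4),onz(Ks,Ts,*b(76,436),.024).round(4))
print('tip',tri(c(252,103),d(615,453)),onz(K,T,*c(252,103),.13).round(4),onz(Ks,Ts,*d(615,453),.13).round(4))
print('post',tri(c(611,73),d(485,319)),onz(K,T,*c(611,73),.142).round(4))
for n,z in(('top',t),('scene',s)):
    h=cv2.cvtColor(z['f'],cv2.COLOR_RGB2HSV); m=cv2.inRange(h,(10,120,120),(28,255,255))
    if n=='scene': m[:, :200]=0;m[:,290:]=0;m[:140]=0;m[190:]=0
    else: m[:150]=0;m[200:]=0;m[:,:280]=0;m[:,320:]=0
    y,x=np.nonzero(m);print(n,'brass',len(x),x.mean(),y.mean(),onz(z['K'],z['T'],x.mean(),y.mean(),.13).round(4))
# bar in top view
f=t['f'].astype(int);m=((f.min(2)>140)&(f.max(2)-f.min(2)<40)).astype(np.uint8)
n,L=cv2.connectedComponents(m[:,:]);
lab=[L[int(round(v)),int(round(u))] for u,v in (c(270,112),c(330,158),c(420,182),c(540,150))];print('labels',lab,[int((L==l).sum()) for l in lab])
M=np.isin(L,[l for l in set(lab) if l>0]);y,x=np.nonzero(M);print(x.min(),x.max(),y.min(),y.max())
P=np.array([onz(K,T,u,v,.13)[:2] for u,v in zip(x,y)]);np.save('barP',P)
tip=onz(K,T,*c(252,103),.13)[:2]
Q=P-tip;l=np.hypot(*Q.T)
for a0,a1 in((10,40),(20,80),(10,80)):
    k=(l*1e3>a0)&(l*1e3<a1);vx,vy,x0,y0=cv2.fitLine(P[k].astype(np.float32),cv2.DIST_HUBER,0,1e-4,1e-4).ravel();print('dir',a0,a1,np.degrees(np.arctan2(vy,vx)),x0,y0)
k=l>.1;A=np.c_[2*P[k],np.ones(k.sum())];sol=np.linalg.lstsq(A,(P[k]**2).sum(1),rcond=None)[0]
print('circle',sol[:2],np.sqrt(sol[2]+sol[:2]@sol[:2]),P[l.argmax()])
# ring
g=cv2.cvtColor(t['f'],cv2.COLOR_RGB2GRAY)
u,v=c(438,38);print('ring hole centre',onz(K,T,u,v,.053).round(4))
ys,xs=np.nonzero(L==L[int(round(c(350,50)[1])),int(round(c(375,100)[0]))]);print(len(xs))
E
```

```text
lug (array([0.5913, 0.2592, 0.1   ]), np.float64(0.0032)) [0.5926 0.2583 0.1   ] [0.5901 0.2602 0.1   ]
styl (array([0.6137, 0.2337, 0.02  ]), np.float64(0.0008)) [0.6132 0.2327 0.024 ] [0.6154 0.2373 0.024 ]
tip (array([0.5672, 0.1135, 0.13  ]), np.float64(0.0005)) [0.5674 0.1134 0.13  ] [0.567  0.1137 0.13  ]
post (array([ 0.5901, -0.1524,  0.1371]), np.float64(0.0047)) [ 0.5911 -0.1531  0.142 ]
top brass 24 299.9583333333333 181.16666666666666 [ 0.5693 -0.1312  0.13  ]
scene brass 26 238.03846153846155 165.6153846153846 [ 0.5666 -0.1344  0.13  ]
labels [np.int32(25), np.int32(25), np.int32(25), np.int32(25)] [493, 493, 493, 493]
217 299 180 202
dir 10 40 55.142765 0.5552371 0.09116194
dir 20 80 58.100372 0.54202455 0.06971271
dir 10 80 58.01358 0.54467434 0.07395495
circle [ 0.56946296 -0.03804334] 0.06471611101428171 [ 0.55763936 -0.12828303]
ring hole centre [ 0.6372 -0.026   0.053 ]
1084
```

The measurements hold against the given sizes: the tip is at z 0.130, the lug top at 0.100, and the stylus offset is 33 mm against 35. The stand yaw is about -120°, the carrier yaw about -136°, and the swing is small. I'll move over the carrier and turn to yaw -136.

Emit:
carry_out --commands '[0.3,-0.32,0,-1,-1,0.3,-0.32,0,-1,-1,0.3,-0.32,0,-1,-1,0.3,-0.32,0,-1,-1,0.3,-0.32,0,-1,-1,0.3,-0.32,0,-1,-1,0.3,-0.32,0,-1,-1,0.3,-0.32,0,-1,-1]' --grip_force 25

```text
time_s: 0.9
tcp_pos: [0.3421, 0.5254, 0.2481]
eef_rot: [180.0, -0.0, -53.5]
contact_force: [0.3, -0.1, 0.0]
gripper_width: 0.0879
```

Emit:
carry_out --commands '[0.3,-0.32,0,-1,-1,0.3,-0.32,0,-1,-1,0.3,-0.32,0,-1,-1,0.3,-0.32,0,-1,-1,0.3,-0.32,0,-1,-1,0.3,-0.32,0,-1,-1,0.3,-0.32,0,-1,-1,0.3,-0.32,0,-1,-1]'

```text
time_s: 1.7
tcp_pos: [0.4382, 0.4231, 0.2481]
eef_rot: [180.0, -0.0, -85.5]
contact_force: [0.2, 1.0, 0.0]
gripper_width: 0.0874
```

Emit:
carry_out --commands '[0.3,-0.32,0,-1,-1,0.3,-0.32,0,-1,-1,0.3,-0.32,0,-1,-1,0.3,-0.32,0,-1,-1,0.3,-0.32,0,-1,-1,0.3,-0.32,0,-1,-1,0.3,-0.32,0,-1,-1,0.3,-0.32,0,-1,-1]'

```text
time_s: 2.5
tcp_pos: [0.5341, 0.3207, 0.2481]
eef_rot: [180.0, -0.0, -117.5]
contact_force: [0.2, 0.0, -0.3]
gripper_width: 0.0876
```

Emit:
carry_out --commands '[0.3,-0.32,0,-1,-1,0.3,-0.32,0,-1,-1,0.3,-0.32,0,-1,-1,0.3,-0.32,0,-1,-1,0.23,-0.2,0,-0.65,-1,0,0,0,0,-1,0,0,0,0,-1]'

```text
time_s: 3.2
tcp_pos: [0.591, 0.2622, 0.2482]
eef_rot: [180.0, -0.0, -135.9]
contact_force: [0.6, 0.2, 0.6]
gripper_width: 0.0878
```

```bash
python3 - <<'E'
from h import *
t=np.load('top0.npz');K,T=t['K'],t['T'];f=t['f']
c=lambda x,y:(155+x/4,155+y/4)
# plate edges: long edges of the plate outline, z=~.0
for a,b in(((275,90),(480,212)),((640,262),(728,110)),((275,90),(335,0)),((650,60),(728,110))):
    p,q=[onz(K,T,*c(*e),.008) for e in(a,b)];print('edge',np.degrees(np.arctan2(q[1]-p[1],q[0]-p[0])).round(1))
g=f.astype(int)
m=((g.min(2)>140)&(g.max(2)-g.min(2)<40)).astype(np.uint8);n,L=cv2.connectedComponents(m)
l=L[int(c(420,182)[1]),int(c(420,182)[0])]
yaw=np.radians(-120.3);D=np.array([np.cos(yaw),np.sin(yaw)]);N=np.array([-D[1],D[0]])
tip=np.array([.5672,.1135])
for u in range(218,300,4):
    v=np.nonzero(L[:,u]==l)[0]
    p=onz(K,T,u,(v.min()+v.max())/2,.13)[:2]-tip;print(u,v.min(),v.max(),(p@D*1e3).round(1),(p@N*1e3).round(1))
E
```

```text
edge -120.3
edge -30.3
edge -31.8
edge -123.1
218 180 182 0.4 -0.4
222 181 185 13.9 0.6
226 183 187 27.3 1.6
230 186 190 42.3 0.1
234 188 192 55.7 1.1
238 191 195 70.7 -0.5
242 193 197 84.0 0.5
246 195 199 97.3 1.5
250 197 201 110.6 2.5
254 198 201 121.5 7.4
258 198 202 132.4 12.2
262 199 202 143.3 17.0
266 199 202 153.4 23.1
270 198 202 162.8 30.5
274 197 201 171.4 39.2
278 192 200 176.9 53.0
282 186 198 181.0 69.5
286 180 196 185.1 86.0
290 189 194 200.6 83.0
294 185 191 205.4 98.2
298 182 187 210.3 113.5
```

Yaw -120.3° is confirmed by the plate edges and the straight. The swing looks like +1 to +3°, to be felt. Descending on the lug.

Emit:
carry_out --commands '[0,-0.075,-0.8,0,-1,0,0,-0.8,0,-1,0,0,-0.7,0,-1,0,0,-0.5,0,-1,0,0,-0.4,0,-1,0,0,-0.4,0,-1,0,0,-0.3,0,-1,0,0,0,0,-1]'

```text
time_s: 4.0
tcp_pos: [0.5898, 0.2591, 0.0908]
eef_rot: [180.0, -0.2, -135.9]
contact_force: [0.4, -0.3, -0.0]
gripper_width: 0.0876
```

Emit:
carry_out --commands '[0,0,0,0,1,0,0,0,0,1,0,0,0,0,1,0,0,0,0,1,0,0,0,0,1,0,0,0,0,1,0,0,0,0,1,0,0,0,0,1]' --grip_force 25

```text
time_s: 4.8
tcp_pos: [0.5911, 0.2592, 0.0926]
eef_rot: [180.0, -0.0, -136.0]
contact_force: [-0.6, -0.0, -0.2]
gripper_width: 0.0292
```

Emit:
carry_out --commands '[0,0,0,0,1,0,0,0,0,1,0,0,0,0,1,0,0,0,0,1,0,0,0,0,1,0,0,0,0,1]'

```text
time_s: 5.4
tcp_pos: [0.591, 0.2591, 0.0925]
eef_rot: [180.0, -0.0, -136.0]
contact_force: [1.2, -1.0, -0.9]
gripper_width: 0.0116
```

Emit:
carry_out --commands '[0,0,0.2,0,1,0,0,0.4,0,1,0,0,0.5,0,1,0,0,0.5,0,1,0,0,0.4,0,1,0,0,0,0,1,0,0,0,0,1]'

```text
time_s: 6.1
tcp_pos: [0.5906, 0.2592, 0.1724]
eef_rot: [180.0, 0.0, -136.0]
contact_force: [0.5, 0.2, -4.4]
gripper_width: 0.0119
```

```bash
python3 - <<'E'
from h import *
s=telemetry.get_state();print(s['time_s'],s['tcp_pos'],s['eef_rot'],s['contact_force'],s['moment'],s['gripper_width'])
A=[]
for n,(x0,y0,x1,y1) in(('scene',(200,150,320,290)),('top',(155,150,315,220))):
    f,K,T=cap(n);np.savez(n+'1',f=f,K=K,T=T);A.append(cv2.resize(f[y0:y1,x0:x1],None,fx=4,fy=4,interpolation=cv2.INTER_CUBIC))
save('lift.png',A[0]);
E
```

```text
6.1 [0.59064981 0.25920382 0.17235231] [ 1.79970223e+02  2.78585213e-03 -1.35969321e+02] [ 0.51909529  0.19859196 -4.37886071] [ 0.03602893 -0.08461013  0.04935337] 0.011924759601479809
```

View pics/lift.png

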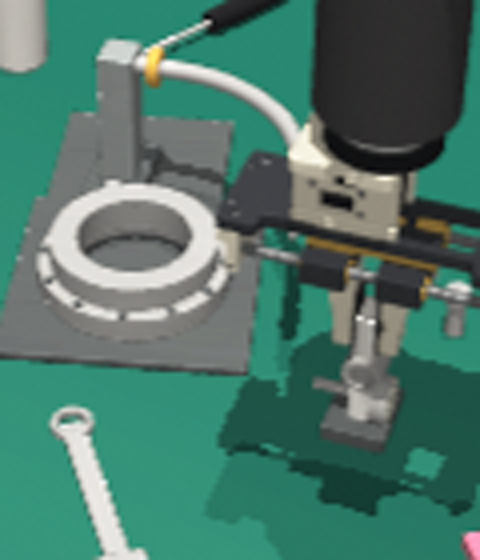

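The carrier is held with its lug between the fingers at crop (367,315) and hangs upright, with the bore at about z 0.130. I'll turn it to -120.3° and bring it in line 45 mm before the tip.

Emit:
carry_out --commands '[0,-0.3,0,0.6,1,0,-0.5,0,0.7,1,0,-0.5,0,0.7,1,0,-0.5,0,0.7,1,0,-0.5,0,0.7,1,0,-0.375,0,0.52,1,0,0,0,0,1,0,0,0,0,1]'

```text
time_s: 7.0
tcp_pos: [0.5908, 0.1519, 0.1717]
eef_rot: [180.0, -0.1, -120.4]
contact_force: [0.6, 0.1, -3.1]
gripper_width: 0.0118
```

```bash
python3 - <<'E'
from h import *
s=telemetry.get_state();print(s['time_s'],s['tcp_pos'],s['eef_rot'],s['contact_force'],s['moment'],s['gripper_width'])
f,K,T=cap('scene');np.savez('scene2',f=f,K=K,T=T)
x,y=proj(K,T,(*s['tcp_pos'][:2],.13));print('bore',x,y,'tip',proj(K,T,(.5677,.1132,.13)),'bend',proj(K,T,(.5248,.0398,.13)))
save('pre.png',f,(200,150,320,260),5)
E
```

```text
7.0 [0.59075144 0.15188558 0.17169362] [ 1.79955226e+02 -6.41869192e-02 -1.20363194e+02] [ 0.57987875  0.07189991 -3.12774949] [ 0.1313026  -0.14054793  0.00255373] 0.011781998146231189
bore 272.3485366672292 217.4490933236287 tip [273.04816354 207.64392127] bend [274.03873823 190.48059246]
```

View pics/pre.png

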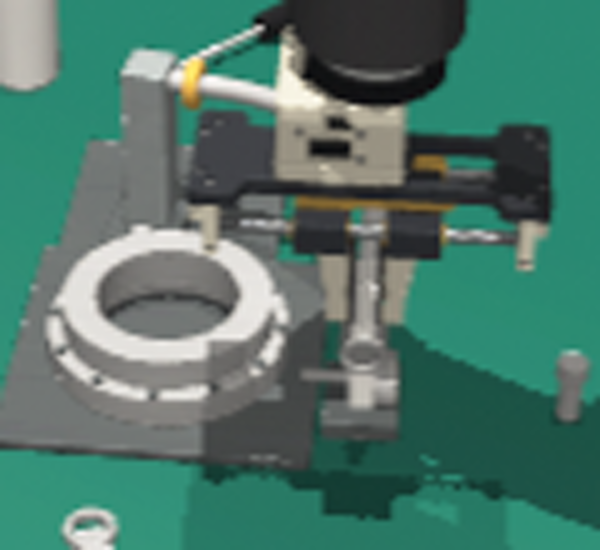

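The bore face shows at crop (364,352), where my projection put it (363,351), so the alignment is good. Advancing along the bar.

Emit:
carry_out --commands '[-0.088,-0.151,0,0,1,-0.088,-0.151,0,0,1,-0.088,-0.151,0,0,1,-0.05,-0.086,0,0,1,-0.038,-0.065,0,0,1,-0.038,-0.065,0,0,1,-0.038,-0.065,0,0,1,0,0,0,0,1]'

```text
time_s: 7.85
tcp_pos: [0.5738, 0.1226, 0.1726]
eef_rot: [180.0, -0.0, -120.3]
contact_force: [0.2, 0.2, -3.9]
gripper_width: 0.0117
```

Emit:
carry_out --commands '[-0.038,-0.065,0,0,1,-0.038,-0.065,0,0,1,-0.038,-0.065,0,0,1,-0.038,-0.065,0,0,1,0,0,0,0,1]'

```text
time_s: 8.35
tcp_pos: [0.5676, 0.1121, 0.1726]
eef_rot: [180.0, -0.0, -120.3]
contact_force: [0.1, 0.5, -3.1]
gripper_width: 0.0121
```

Emit:
carry_out --commands '[-0.025,-0.043,0,0,1,-0.025,-0.043,0,0,1,-0.025,-0.043,0,0,1,0,0,0,0,1]'

```text
time_s: 8.75
tcp_pos: [0.5647, 0.1071, 0.1726]
eef_rot: [180.0, -0.0, -120.3]
contact_force: [-0.1, -0.6, -3.5]
gripper_width: 0.0123
```

Emit:
carry_out --commands '[-0.025,-0.043,0,0,1,-0.025,-0.043,0,0,1,-0.025,-0.043,0,0,1,0,0,0,0,1]'

```text
time_s: 9.15
tcp_pos: [0.5617, 0.1019, 0.1726]
eef_rot: [180.0, -0.0, -120.3]
contact_force: [0.9, 0.3, -2.7]
gripper_width: 0.0116
```

```bash
python3 - <<'E'
from h import *
s=telemetry.get_state();print(s['time_s'],s['tcp_pos'],s['eef_rot'],s['contact_force'].round(2),s['moment'].round(3))
E
```

```text
9.15 [0.56168432 0.10188077 0.17256468] [ 1.79995364e+02 -5.81825373e-03 -1.20289999e+02] [ 0.87  0.34 -2.72] [ 0.12  -0.12   0.036]
```

Emit:
carry_out --commands '[-0.038,-0.065,0,0,1,-0.05,-0.086,0,0,1,-0.05,-0.086,0,0,1,-0.05,-0.086,0,0,1,0,0,0,0,1]'

```text
time_s: 9.65
tcp_pos: [0.5539, 0.0887, 0.1726]
eef_rot: [180.0, -0.0, -120.3]
contact_force: [-1.2, -0.3, -3.4]
gripper_width: 0.0123
```

Emit:
carry_out --commands '[-0.038,-0.065,0,0,1,-0.05,-0.086,0,0,1,-0.05,-0.086,0,0,1,-0.05,-0.086,0,0,1,0,0,0,0,1]'

```text
time_s: 10.15
tcp_pos: [0.5463, 0.0758, 0.1725]
eef_rot: [180.0, -0.0, -120.3]
contact_force: [-1.7, 0.3, -2.2]
gripper_width: 0.0117
```

Emit:
carry_out --commands '[-0.038,-0.065,0,0,1,-0.05,-0.086,0,0,1,-0.05,-0.086,0,0,1,-0.05,-0.086,0,0,1,0,0,0,0,1]'

```text
time_s: 10.65
tcp_pos: [0.5385, 0.0628, 0.1724]
eef_rot: [180.0, -0.0, -120.3]
contact_force: [-3.7, 1.4, -2.1]
gripper_width: 0.0118
```

```bash
cat > st.py <<'E'
from h import *
s=telemetry.get_state();yaw=np.radians(-120.3);D=np.array([np.cos(yaw),np.sin(yaw)]);N=np.array([-D[1],D[0]])
tip=np.array([.5677,.1132]);p=s['tcp_pos'][:2]-tip;f=s['contact_force'][:2];m=s['moment']
ps=s['eef_rot'][2]+120.3;a=np.radians(ps);F=np.array([f@D,f@N]);
ax=np.array([np.cos(a),np.sin(a)]);no=np.array([-ax[1],ax[0]])
print('t',s['time_s'],'stand mm',(p@D*1e3).round(1),(p@N*1e3).round(1),'rel yaw',ps.round(2),'z',s['tcp_pos'][2].round(4),'F along/left/up',(F@ax).round(2),(F@no).round(2),s['contact_force'][2].round(2),'M',m.round(3),s['gripper_width'].round(4))
E
python3 st.py
```

```text
Traceback (most recent call last):
  File "st.py", line 6, in <module>
    print('t',s['time_s'],'stand mm',(p@D*1e3).round(1),(p@N*1e3).round(1),'rel yaw',ps.round(2),'z',s['tcp_pos'][2].round(4),'F along/left/up',(F@ax).round(2),(F@no).round(2),s['contact_force'][2].round(2),'M',m.round(3),s['gripper_width'].round(4))
                                                                                                                                                                                                                              ^^^^^^^^^^^^^^^^^^^^^^^^
AttributeError: 'float' object has no attribute 'round'
```

The bar is pushing the carrier to the right (about 3.9 N), so I am slightly left of it. Easing right, and feeling for the centre.

Emit:
carry_out --commands '[-0.022,0.0125,0,0,1,-0.022,0.0125,0,0,1,0,0,0,0,1]'

```text
time_s: 10.95
tcp_pos: [0.5379, 0.0643, 0.1728]
eef_rot: [-180.0, 0.0, -120.3]
contact_force: [0.2, 0.2, -3.4]
gripper_width: 0.0114
```

```bash
sed -i "s/s\['gripper_width'\].round(4)/s['gripper_width']/" st.py; python3 st.py
```

```text
t 10.95 stand mm 57.2 -1.1 rel yaw 0.03 z 0.1728 F along/left/up -0.28 0.1 -3.38 M [ 0.085 -0.083 -0.005] 0.011351336745896933
```

Emit:
carry_out --commands '[-0.022,0.0125,0,0,1,0,0,0,0,1]'

```text
time_s: 11.15
tcp_pos: [0.5367, 0.0649, 0.1726]
eef_rot: [-180.0, 0.0, -120.3]
contact_force: [-0.2, -0.1, -3.1]
gripper_width: 0.0117
```

```bash
python3 st.py
```

```text
t 11.15 stand mm 57.3 -2.4 rel yaw 0.03 z 0.1726 F along/left/up 0.16 -0.11 -3.06 M [ 0.082 -0.065 -0.029] 0.011721257800939305
```

Emit:
carry_out --commands '[-0.022,0.0125,0,0,1,0,0,0,0,1]'

```text
time_s: 11.35
tcp_pos: [0.5362, 0.0653, 0.1727]
eef_rot: [-180.0, 0.0, -120.3]
contact_force: [2.5, -1.9, -4.1]
gripper_width: 0.0117
```

```bash
python3 st.py
```

```text
t 11.35 stand mm 57.3 -3.1 rel yaw 0.03 z 0.1727 F along/left/up 0.4 3.11 -4.06 M [-0.523 -1.014  0.012] 0.011744861952959335
```

Both sides are now felt. At 57 mm along, the bar's centre is 1.4 mm right of my line and the clear window is the full 3 mm, so the yaw is right. Next, a small planner for following the bar, with swing as a parameter.

```bash
cat > plan.py <<'E'
import sys
from h import *
# usage: plan.py phi_deg lateral_mm sshift_mm step s_end nrows ; bar model in world
Y0=-120.6
def D(a): a=np.radians(a); return np.array([np.cos(a),np.sin(a)])
TIP0=np.array([.5677,.1132])
P57=TIP0+.057*D(-120.3)-.0014*D(-30.3)
def pose(s,phi,ds=0):
    B=P57+(.028+ds/1e3)*D(Y0)
    u=s-85-ds
    if u<0: return B+u/1e3*D(Y0),Y0
    th=min(u/130,np.radians(80)); a=Y0+phi; p=B+.13*np.sin(th)*D(a)+.13*(1-np.cos(th))*D(a+90)
    p=p-.0003*0*D(a); e=u-130*th; t=a+np.degrees(th); return p+e/1e3*D(t),t
if __name__=='__main__':
    phi,lat,ds,step,n=map(float,sys.argv[1:6]); st=telemetry.get_state(); p=st['tcp_pos'][:2]; w=st['eef_rot'][2]
    ss=np.arange(0,250,.1); P=[pose(s,phi,ds) for s in ss]
    i=np.argmin([np.hypot(*(q[0]-p)) for q in P]); s0=ss[i]
    q,t=P[i]; no=D(t+90); f=st['contact_force']
    print('t',st['time_s'],'s',s0.round(1),'lat err mm',((p-q)@no*1e3).round(2),'yaw err',round(w-t,2),'z',st['tcp_pos'][2].round(4),'F along/left/up',(f[:2]@D(w)).round(2),(f[:2]@D(w+90)).round(2),f[2].round(2),'M',st['moment'].round(2))
    tot=np.zeros(3); out=[]
    for k in range(1,int(n)+1):
        q,t=pose(s0+step*k,phi,ds); q=q+lat/1e3*D(t+90)
        d=np.round(np.r_[(q-p)/.04,(t-w)/4]-tot,3); tot+=d; out+=[d[0],d[1],0,d[2],1]
    print([float(v) for v in out])
E
python3 plan.py 2 0 0 3 5
```

```text
t 11.35 s 57.3 lat err mm -1.66 yaw err 0.33 z 0.1727 F along/left/up 0.4 3.11 -4.06 M [-0.52 -1.01  0.01]
[-0.003, -0.086, 0.0, -0.083, 1.0, -0.038, -0.065, 0.0, 0.0, 1.0, -0.038, -0.064, 0.0, 0.0, 1.0, -0.038, -0.065, 0.0, 0.0, 1.0, -0.038, -0.064, 0.0, 0.0, 1.0]
```

Emit:
carry_out --commands '[-0.003,-0.086,0,-0.08,1,-0.038,-0.065,0,0,1,-0.038,-0.064,0,0,1,-0.038,-0.065,0,0,1,-0.038,-0.064,0,0,1,0,0,0,0,1]'

```text
time_s: 11.95
tcp_pos: [0.5293, 0.0512, 0.1726]
eef_rot: [180.0, -0.0, -120.6]
contact_force: [0.1, -0.1, -1.5]
gripper_width: 0.0117
```

```bash
python3 plan.py 2 0 0 3 7
```

```text
t 11.95 s 72.9 lat err mm -0.45 yaw err -0.02 z 0.1726 F along/left/up 0.08 0.11 -1.54 M [ 0.11 -0.1   0.01]
[-0.029, -0.07, 0.0, 0.005, 1.0, -0.038, -0.065, 0.0, -0.0, 1.0, -0.038, -0.065, 0.0, -0.0, 1.0, -0.038, -0.064, 0.0, -0.0, 1.0, -0.035, -0.066, 0.0, 0.819, 1.0, -0.034, -0.067, 0.0, 0.331, 1.0, -0.032, -0.068, 0.0, 0.33, 1.0]
```

```bash
python3 - <<'E'
t=open('plan.py').read()
t=t.replace("def pose(","def cl(").replace("if __name__","def pose(s,phi,ds=0):\n    a,b,c=cl(s-11,phi,ds)[0],cl(s+11,phi,ds)[0],cl(s,phi,ds)[0]; v=b-a\n    return (a+b+2*c)/4,np.degrees(np.arctan2(v[1],v[0]))\nif __name__",1)
open('plan.py','w').write(t)
E
python3 plan.py 2 0 0 3 6
```

```text
t 11.95 s 72.9 lat err mm -0.45 yaw err -0.02 z 0.1726 F along/left/up 0.08 0.11 -1.54 M [ 0.11 -0.1   0.01]
[-0.028, -0.071, 0.0, 0.057, 1.0, -0.037, -0.065, 0.0, 0.119, 1.0, -0.037, -0.065, 0.0, 0.164, 1.0, -0.037, -0.066, 0.0, 0.21, 1.0, -0.034, -0.066, 0.0, 0.254, 1.0, -0.034, -0.067, 0.0, 0.3, 1.0]
```

Emit:
carry_out --commands '[-0.028,-0.071,0,0.06,1,-0.037,-0.065,0,0.12,1,-0.037,-0.065,0,0.16,1,0,0,0,0,1]'

```text
time_s: 12.35
tcp_pos: [0.5252, 0.0432, 0.1725]
eef_rot: [180.0, -0.0, -119.2]
contact_force: [-0.1, 0.0, -3.4]
gripper_width: 0.0119
```

```bash
python3 plan.py 2 0 0 3 4
```

```text
t 12.35 s 81.9 lat err mm 0.01 yaw err 0.04 z 0.1725 F along/left/up 0.04 -0.14 -3.42 M [ 0.11 -0.14 -0.01]
[-0.037, -0.066, 0.0, 0.2, 1.0, -0.035, -0.067, 0.0, 0.254, 1.0, -0.033, -0.067, 0.0, 0.3, 1.0, -0.032, -0.067, 0.0, 0.345, 1.0]
```

Emit:
carry_out --commands '[-0.037,-0.066,0,0.2,1,-0.035,-0.067,0,0.254,1,-0.033,-0.067,0,0.3,1,-0.032,-0.067,0,0.345,1,0,0,0,0,1]'

```text
time_s: 12.85
tcp_pos: [0.5198, 0.0325, 0.1726]
eef_rot: [180.0, -0.0, -114.8]
contact_force: [-0.1, 0.1, -3.5]
gripper_width: 0.0118
```

```bash
python3 plan.py 2 0 0 3 4
```

```text
t 12.85 s 93.9 lat err mm 0.07 yaw err 0.04 z 0.1726 F along/left/up -0.03 -0.13 -3.52 M [ 0.09 -0.11 -0.04]
[-0.033, -0.068, 0.0, 0.357, 1.0, -0.029, -0.069, 0.0, 0.331, 1.0, -0.027, -0.07, 0.0, 0.33, 1.0, -0.025, -0.07, 0.0, 0.331, 1.0]
```

No contact at all. Going on.

Emit:
carry_out --commands '[-0.033,-0.068,0,0.357,1,-0.029,-0.069,0,0.33,1,-0.027,-0.07,0,0.33,1,-0.025,-0.07,0,0.33,1,0,0,0,0,1]'

```text
time_s: 13.35
tcp_pos: [0.5152, 0.0214, 0.1726]
eef_rot: [180.0, -0.0, -109.4]
contact_force: [0.3, 0.6, -2.9]
gripper_width: 0.012
```

```bash
python3 plan.py 2 0 0 3 4
```

```text
t 13.35 s 105.9 lat err mm 0.04 yaw err -0.02 z 0.1726 F along/left/up -0.61 0.05 -2.86 M [ 0.09 -0.08  0.01]
[-0.025, -0.071, 0.0, 0.335, 1.0, -0.022, -0.071, 0.0, 0.33, 1.0, -0.021, -0.072, 0.0, 0.331, 1.0, -0.019, -0.072, 0.0, 0.33, 1.0]
```

Emit:
carry_out --commands '[-0.025,-0.071,0,0.335,1,-0.022,-0.071,0,0.33,1,-0.021,-0.072,0,0.33,1,-0.019,-0.072,0,0.33,1,0,0,0,0,1]'

```text
time_s: 13.85
tcp_pos: [0.5118, 0.01, 0.1726]
eef_rot: [180.0, -0.0, -104.1]
contact_force: [0.9, -0.7, -3.1]
gripper_width: 0.0117
```

```bash
python3 plan.py 2 0 0 3 4
```

```text
t 13.85 s 117.9 lat err mm 0.06 yaw err -0.01 z 0.1726 F along/left/up 0.44 1.02 -3.07 M [ 0.06 -0.08 -0.02]
[-0.019, -0.073, 0.0, 0.333, 1.0, -0.016, -0.074, 0.0, 0.331, 1.0, -0.014, -0.073, 0.0, 0.331, 1.0, -0.012, -0.074, 0.0, 0.33, 1.0]
```

A first faint push to the left shows. Probing the window here will fix the swing.

Emit:
carry_out --commands '[0.024,-0.006,0,0,1,0,0,0,0,1]'

```text
time_s: 14.05
tcp_pos: [0.5131, 0.0102, 0.1726]
eef_rot: [-180.0, 0.0, -104.2]
contact_force: [0.2, 0.5, -2.6]
gripper_width: 0.0121
```

Emit:
carry_out --commands '[0.024,-0.006,0,0,1,0,0,0,0,1]'

```text
time_s: 14.25
tcp_pos: [0.5134, 0.0099, 0.1723]
eef_rot: [179.9, -0.0, -104.2]
contact_force: [-2.8, 1.4, -1.7]
gripper_width: 0.0118
```

Emit:
carry_out --commands '[0.024,-0.006,0,0,1,0,0,0,0,1]'

```text
time_s: 14.45
tcp_pos: [0.5135, 0.0097, 0.1721]
eef_rot: [179.8, -0.0, -104.2]
contact_force: [-5.3, 3.0, -0.7]
gripper_width: 0.0114
```

```bash
python3 plan.py 2 0 0 3 4;python3 plan.py 3 0 0 3 4
```

```text
t 14.45 s 117.7 lat err mm 1.77 yaw err 0.01 z 0.1721 F along/left/up -1.61 -5.87 -0.72 M [ 1.26  2.35 -0.06]
[-0.06, -0.062, 0.0, 0.329, 1.0, -0.016, -0.073, 0.0, 0.331, 1.0, -0.014, -0.073, 0.0, 0.33, 1.0, -0.013, -0.074, 0.0, 0.331, 1.0]
t 14.45 s 117.7 lat err mm 1.2 yaw err -0.99 z 0.1721 F along/left/up -1.61 -5.87 -0.72 M [ 1.26  2.35 -0.06]
[-0.046, -0.067, 0.0, 0.579, 1.0, -0.014, -0.073, 0.0, 0.331, 1.0, -0.013, -0.074, 0.0, 0.33, 1.0, -0.011, -0.074, 0.0, 0.331, 1.0]
```

Emit:
carry_out --commands '[-0.058,0.0145,0,0.18,1,0,0,0,0,1]'

```text
time_s: 14.65
tcp_pos: [0.5129, 0.0103, 0.1728]
eef_rot: [-179.9, 0.0, -103.4]
contact_force: [0.2, -0.1, -3.1]
gripper_width: 0.0122
```

```bash
python3 plan.py 2.7 0 0 3 4
```

```text
t 14.65 s 117.2 lat err mm 0.62 yaw err 0.33 z 0.1728 F along/left/up 0.1 0.2 -3.08 M [ 0.04 -0.08 -0.02]
[-0.032, -0.068, 0.0, 0.249, 1.0, -0.015, -0.074, 0.0, 0.331, 1.0, -0.013, -0.073, 0.0, 0.33, 1.0, -0.012, -0.074, 0.0, 0.331, 1.0]
```

Emit:
carry_out --commands '[-0.024,-0.07,0,0.25,1,-0.015,-0.074,0,0.33,1,-0.013,-0.073,0,0.33,1,-0.012,-0.074,0,0.33,1,0,0,0,0,1]'

```text
time_s: 15.15
tcp_pos: [0.5099, -0.0018, 0.1726]
eef_rot: [-180.0, -0.0, -98.4]
contact_force: [-0.1, 0.0, -3.0]
gripper_width: 0.0116
```

```bash
python3 plan.py 2.7 0 0 3 4
```

```text
t 15.15 s 129.8 lat err mm 0.01 yaw err -0.28 z 0.1726 F along/left/up -0.02 -0.11 -2.98 M [ 0.06 -0.06 -0.02]
[-0.01, -0.074, 0.0, 0.401, 1.0, -0.008, -0.074, 0.0, 0.33, 1.0, -0.006, -0.075, 0.0, 0.331, 1.0, -0.005, -0.075, 0.0, 0.33, 1.0]
```

Emit:
carry_out --commands '[-0.01,-0.074,0,0.4,1,-0.008,-0.074,0,0.33,1,-0.006,-0.075,0,0.33,1,-0.005,-0.075,0,0.33,1,0,0,0,0,1]'

```text
time_s: 15.65
tcp_pos: [0.5088, -0.0137, 0.1725]
eef_rot: [180.0, -0.0, -92.9]
contact_force: [-0.1, -0.1, -3.0]
gripper_width: 0.0118
```

```bash
python3 plan.py 2.7 0 0 3 4
```

```text
t 15.65 s 141.7 lat err mm -0.01 yaw err 0.03 z 0.1725 F along/left/up 0.15 -0.13 -3.0 M [ 0.1  -0.01 -0.03]
[-0.003, -0.074, 0.0, 0.324, 1.0, -0.001, -0.075, 0.0, 0.331, 1.0, 0.001, -0.075, 0.0, 0.33, 1.0, 0.002, -0.075, 0.0, 0.331, 1.0]
```

Emit:
carry_out --commands '[-0.003,-0.074,0,0.324,1,-0.001,-0.075,0,0.33,1,0.001,-0.075,0,0.33,1,0.002,-0.075,0,0.33,1,0,0,0,0,1]'

```text
time_s: 16.15
tcp_pos: [0.5087, -0.0257, 0.1725]
eef_rot: [180.0, -0.0, -87.6]
contact_force: [0.2, -0.3, -3.1]
gripper_width: 0.0119
```

```bash
python3 plan.py 2.7 0 0 3 4
```

```text
t 16.15 s 153.8 lat err mm 0.02 yaw err -0.04 z 0.1725 F along/left/up 0.33 0.18 -3.13 M [ 0.14 -0.01  0.04]
[0.004, -0.076, 0.0, 0.341, 1.0, 0.005, -0.074, 0.0, 0.33, 1.0, 0.008, -0.075, 0.0, 0.331, 1.0, 0.009, -0.074, 0.0, 0.33, 1.0]
```

Emit:
carry_out --commands '[0.03,0.001,0,0,1,0,0,0,0,1]'

```text
time_s: 16.35
tcp_pos: [0.5096, -0.0254, 0.1724]
eef_rot: [179.9, -0.0, -87.7]
contact_force: [-1.7, -0.9, -2.0]
gripper_width: 0.0116
```

Emit:
carry_out --commands '[-0.03,-0.001,0,0,1,-0.03,-0.001,0,0,1,0,0,0,0,1]'

```text
time_s: 16.65
tcp_pos: [0.5076, -0.0252, 0.1727]
eef_rot: [-180.0, 0.0, -87.7]
contact_force: [0.5, -0.4, -2.4]
gripper_width: 0.0122
```

Emit:
carry_out --commands '[0.03,0.001,0,0,1,0,0,0,0,1]'

```text
time_s: 16.85
tcp_pos: [0.5091, -0.0252, 0.1727]
eef_rot: [-180.0, 0.0, -87.7]
contact_force: [-0.1, 0.2, -2.9]
gripper_width: 0.0122
```

The window is about -1.2 to +0.8 mm, so the swing is about 2.5°. Continuing.

```bash
python3 plan.py 2.5 0 0 3 4
```

```text
t 16.85 s 153.3 lat err mm 0.61 yaw err 0.34 z 0.1727 F along/left/up -0.16 -0.1 -2.86 M [ 0.07 -0.05 -0.01]
[-0.012, -0.075, 0.0, 0.245, 1.0, 0.005, -0.074, 0.0, 0.33, 1.0, 0.007, -0.075, 0.0, 0.331, 1.0, 0.009, -0.074, 0.0, 0.33, 1.0]
```

Emit:
carry_out --commands '[-0.005,-0.075,0,0.27,1,0.005,-0.074,0,0.33,1,0.007,-0.075,0,0.33,1,0.009,-0.074,0,0.33,1,0,0,0,0,1]'

```text
time_s: 17.35
tcp_pos: [0.5094, -0.0377, 0.1725]
eef_rot: [180.0, -0.0, -82.6]
contact_force: [-0.0, 0.5, -3.1]
gripper_width: 0.0119
```

```bash
python3 plan.py 2.5 0 0 3 4
```

```text
t 17.35 s 165.8 lat err mm -0.06 yaw err -0.09 z 0.1725 F along/left/up -0.53 0.02 -3.06 M [ 0.12 -0.04 -0.01]
[0.012, -0.073, 0.0, 0.353, 1.0, 0.012, -0.074, 0.0, 0.331, 1.0, 0.015, -0.073, 0.0, 0.33, 1.0, 0.015, -0.073, 0.0, 0.331, 1.0]
```

Emit:
carry_out --commands '[0.012,-0.073,0,0.35,1,0.012,-0.074,0,0.33,1,0.015,-0.073,0,0.33,1,0.015,-0.073,0,0.33,1,0,0,0,0,1]'

```text
time_s: 17.85
tcp_pos: [0.5116, -0.0493, 0.1725]
eef_rot: [180.0, -0.0, -77.2]
contact_force: [0.3, 0.7, -2.3]
gripper_width: 0.012
```

```bash
python3 plan.py 2.5 0 0 3 4
```

```text
t 17.85 s 177.7 lat err mm 0.03 yaw err 0.02 z 0.1725 F along/left/up -0.63 0.48 -2.32 M [ 0.09  0.02 -0.  ]
[0.017, -0.074, 0.0, 0.326, 1.0, 0.019, -0.072, 0.0, 0.331, 1.0, 0.021, -0.072, 0.0, 0.33, 1.0, 0.022, -0.072, 0.0, 0.331, 1.0]
```

Emit:
carry_out --commands '[0.017,-0.074,0,0.326,1,0.019,-0.072,0,0.33,1,0.021,-0.072,0,0.33,1,0.022,-0.072,0,0.33,1,0,0,0,0,1]'

```text
time_s: 18.35
tcp_pos: [0.5149, -0.0609, 0.1726]
eef_rot: [180.0, -0.0, -71.9]
contact_force: [-0.6, -0.1, -3.3]
gripper_width: 0.0117
```

```bash
python3 plan.py 2.5 0 0 3 4
```

```text
t 18.35 s 189.8 lat err mm 0.07 yaw err -0.04 z 0.1726 F along/left/up -0.08 -0.55 -3.26 M [ 0.08 -0.04  0.02]
[0.023, -0.072, 0.0, 0.34, 1.0, 0.025, -0.071, 0.0, 0.331, 1.0, 0.028, -0.069, 0.0, 0.33, 1.0, 0.029, -0.07, 0.0, 0.331, 1.0]
```

```bash
sed -i 's/arange(0,250/arange(0,300/' plan.py
```

Emit:
carry_out --commands '[0.022,-0.072,0,0.34,1,0.025,-0.071,0,0.33,1,0.028,-0.069,0,0.33,1,0.029,-0.07,0,0.33,1,0,0,0,0,1]'

```text
time_s: 18.85
tcp_pos: [0.5191, -0.0722, 0.1725]
eef_rot: [180.0, -0.0, -66.6]
contact_force: [0.6, -0.3, -3.6]
gripper_width: 0.0118
```

Emit:
carry_out --commands '[0.02,0.0075,0,0,1,0,0,0,0,1]'

```text
time_s: 19.05
tcp_pos: [0.5197, -0.0715, 0.1725]
eef_rot: [180.0, 0.0, -66.7]
contact_force: [-0.2, 0.1, -3.7]
gripper_width: 0.0121
```

Emit:
carry_out --commands '[-0.02,-0.0075,0,0,1,-0.02,-0.0075,0,0,1,0,0,0,0,1]'

```text
time_s: 19.35
tcp_pos: [0.518, -0.0721, 0.1726]
eef_rot: [-180.0, 0.0, -66.7]
contact_force: [0.4, 0.0, -3.3]
gripper_width: 0.0119
```

```bash
python3 plan.py 2.5 0 0 3 4
```

```text
t 19.35 s 201.3 lat err mm -0.97 yaw err 0.17 z 0.1726 F along/left/up 0.12 0.37 -3.28 M [ 0.08 -0.01  0.02]
[0.052, -0.058, 0.0, 0.288, 1.0, 0.032, -0.068, 0.0, 0.33, 1.0, 0.033, -0.067, 0.0, 0.331, 1.0, 0.035, -0.066, 0.0, 0.33, 1.0]
```

Free by ±0.9 mm each way, so it is centred. Continuing.

Emit:
carry_out --commands '[0.052,-0.06,0,0.3,1,0.032,-0.068,0,0.33,1,0.033,-0.067,0,0.33,1,0.035,-0.066,0,0.33,1,0,0,0,0,1]'

```text
time_s: 19.85
tcp_pos: [0.5244, -0.0829, 0.1725]
eef_rot: [180.0, -0.0, -61.5]
contact_force: [-0.5, 0.3, -3.4]
gripper_width: 0.0121
```

```bash
python3 plan.py 2.5 0 0 3 5
```

```text
t 19.85 s 213.9 lat err mm 0.06 yaw err -0.18 z 0.1725 F along/left/up -0.47 -0.29 -3.39 M [ 0.08 -0.07  0.02]
[0.036, -0.067, 0.0, 0.376, 1.0, 0.038, -0.064, 0.0, 0.331, 1.0, 0.04, -0.064, 0.0, 0.33, 1.0, 0.041, -0.062, 0.0, 0.331, 1.0, 0.043, -0.062, 0.0, 0.33, 1.0]
```

Emit:
carry_out --commands '[0.036,-0.067,0,0.375,1,0.038,-0.064,0,0.33,1,0.04,-0.064,0,0.33,1,0.041,-0.062,0,0.33,1,0,0,0,0,1]'

```text
time_s: 20.35
tcp_pos: [0.5306, -0.0931, 0.1725]
eef_rot: [180.0, -0.0, -56.0]
contact_force: [0.4, 0.4, -3.5]
gripper_width: 0.0116
```

```bash
python3 plan.py 2.5 0 0 3 4
```

```text
t 20.35 s 225.8 lat err mm 0.06 yaw err 0.02 z 0.1725 F along/left/up -0.09 0.6 -3.52 M [ 0.11 -0.03 -0.02]
[0.041, -0.062, 0.0, 0.325, 1.0, 0.044, -0.061, 0.0, 0.33, 1.0, 0.045, -0.059, 0.0, 0.331, 1.0, 0.047, -0.059, 0.0, 0.331, 1.0]
```

Emit:
carry_out --commands '[0.041,-0.062,0,0.325,1,0.044,-0.061,0,0.33,1,0.045,-0.059,0,0.33,1,0.047,-0.059,0,0.33,1,0,0,0,0,1]'

```text
time_s: 20.85
tcp_pos: [0.5378, -0.1027, 0.1725]
eef_rot: [180.0, -0.0, -50.7]
contact_force: [-0.3, -0.2, -2.7]
gripper_width: 0.0118
```

```bash
python3 plan.py 2.5 0 0 3 4
```

```text
t 20.85 s 237.9 lat err mm 0.06 yaw err -0.03 z 0.1725 F along/left/up -0.02 -0.32 -2.7 M [0.08 0.03 0.01]
[0.047, -0.059, 0.0, 0.339, 1.0, 0.05, -0.056, 0.0, 0.33, 1.0, 0.05, -0.055, 0.0, 0.331, 1.0, 0.052, -0.054, 0.0, 0.33, 1.0]
```

Emit:
carry_out --commands '[0.047,-0.059,0,0.339,1,0.05,-0.056,0,0.33,1,0.05,-0.055,0,0.33,1,0,0,0,0,1]'

```text
time_s: 21.25
tcp_pos: [0.5436, -0.1095, 0.1725]
eef_rot: [180.0, -0.0, -46.7]
contact_force: [-0.5, 0.1, -2.2]
gripper_width: 0.0121
```

```bash
python3 plan.py 2.5 0 0 3 4
```

```text
t 21.25 s 246.9 lat err mm 0.02 yaw err 0.0 z 0.1725 F along/left/up -0.42 -0.25 -2.22 M [ 0.09  0.03 -0.03]
[0.052, -0.055, 0.0, 0.33, 1.0, 0.054, -0.053, 0.0, 0.33, 1.0, 0.054, -0.051, 0.0, 0.33, 1.0, 0.055, -0.051, 0.0, 0.303, 1.0]
```

Emit:
carry_out --commands '[0.052,-0.055,0,0.33,1,0.054,-0.053,0,0.33,1,0.054,-0.051,0,0.33,1,0,0,0,0,1]'

```text
time_s: 21.65
tcp_pos: [0.55, -0.1159, 0.1725]
eef_rot: [180.0, -0.0, -42.8]
contact_force: [0.9, -0.6, -4.4]
gripper_width: 0.0118
```

```bash
python3 plan.py 2.5 0 0 2 6
```

```text
t 21.65 s 255.9 lat err mm 0.02 yaw err -0.0 z 0.1725 F along/left/up 1.09 0.17 -4.44 M [0.01 0.01 0.02]
[0.036, -0.034, 0.0, 0.208, 1.0, 0.037, -0.033, 0.0, 0.186, 1.0, 0.038, -0.033, 0.0, 0.167, 1.0, 0.038, -0.033, 0.0, 0.146, 1.0, 0.038, -0.032, 0.0, 0.126, 1.0, 0.039, -0.031, 0.0, 0.107, 1.0]
```

Emit:
carry_out --commands '[0.036,-0.034,0,0.21,1,0.037,-0.033,0,0.19,1,0.038,-0.033,0,0.165,1,0,0,0,0,1]'

```text
time_s: 22.05
tcp_pos: [0.5542, -0.1197, 0.1725]
eef_rot: [180.0, 0.0, -40.6]
contact_force: [-0.2, 0.6, -3.5]
gripper_width: 0.0118
```

```bash
python3 plan.py 2.5 0 0 1.5 4
python3 - <<'E'
from h import *
f,K,T=cap('scene');save('near.png',f,(190,130,290,240),5)
E
```

```text
t 22.05 s 261.6 lat err mm -0.08 yaw err 0.08 z 0.1725 F along/left/up -0.54 0.31 -3.47 M [0.07 0.09 0.  ]
[0.03, -0.023, 0.0, 0.094, 1.0, 0.028, -0.024, 0.0, 0.103, 1.0, 0.029, -0.024, 0.0, 0.091, 1.0, 0.029, -0.024, 0.0, 0.08, 1.0]
```

View pics/near.png

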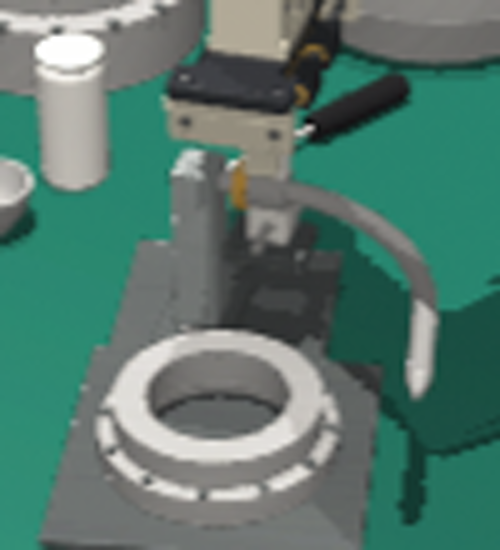

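The bush sits right next to the brass sleeve at crop (238,185), with a visible gap from the sleeve to the post. Pushing slowly by feel.

Emit:
carry_out --commands '[0.03,-0.023,0,0.095,1,0.028,-0.024,0,0.1,1,0,0,0,0,1]'

```text
time_s: 22.4
tcp_pos: [0.5562, -0.1216, 0.1724]
eef_rot: [180.0, 0.0, -39.8]
contact_force: [-1.9, 0.5, -2.6]
gripper_width: 0.0119
```

```bash
python3 plan.py 2.5 0 0 1.5 4
```

```text
t 22.4 s 264.3 lat err mm -0.15 yaw err 0.06 z 0.1724 F along/left/up -1.79 -0.81 -2.55 M [ 0.42  0.86 -0.1 ]
[0.031, -0.021, 0.0, 0.079, 1.0, 0.029, -0.023, 0.0, 0.082, 1.0, 0.029, -0.024, 0.0, 0.071, 1.0, 0.029, -0.024, 0.0, 0.06, 1.0]
```

Contact with the sleeve came at s = 264.3 mm, as predicted (264.5), so home should be about 10 mm further.

Emit:
carry_out --commands '[0.019,-0.016,0,0.06,1,0.019,-0.016,0,0.06,1,0.019,-0.016,0,0.06,1,0.019,-0.016,0,0.05,1]'

```text
time_s: 22.8
tcp_pos: [0.5589, -0.1239, 0.1724]
eef_rot: [180.0, 0.1, -38.9]
contact_force: [-5.6, 4.5, 1.0]
gripper_width: 0.0121
```

```bash
python3 plan.py 2.5 0 0 1 4
```

```text
t 22.8 s 267.9 lat err mm -0.25 yaw err 0.15 z 0.1724 F along/left/up -7.2 0.0 0.99 M [ 1.81  2.37 -0.05]
[0.024, -0.011, 0.0, 0.009, 1.0, 0.019, -0.016, 0.0, 0.04, 1.0, 0.02, -0.016, 0.0, 0.036, 1.0, 0.019, -0.015, 0.0, 0.031, 1.0]
```

Emit:
carry_out --commands '[0.0195,-0.0155,0,0.05,1,0.0195,-0.0155,0,0.05,1,0.0195,-0.0155,0,0.05,1]'

```text
time_s: 23.1
tcp_pos: [0.5609, -0.1256, 0.1724]
eef_rot: [180.0, 0.1, -38.3]
contact_force: [-5.5, 4.9, 1.4]
gripper_width: 0.012
```

```bash
python3 plan.py 2.5 0 0 1 4
```

```text
t 23.1 s 270.4 lat err mm -0.3 yaw err 0.33 z 0.1724 F along/left/up -7.35 0.48 1.36 M [ 1.75  2.7  -0.09]
[0.024, -0.009, 0.0, -0.049, 1.0, 0.019, -0.016, 0.0, 0.029, 1.0, 0.02, -0.016, 0.0, 0.023, 1.0, 0.019, -0.015, 0.0, 0.018, 1.0]
```

Emit:
carry_out --commands '[0.015,-0.011,0,0,1,0.015,-0.012,0,0.02,1,0.015,-0.012,0,0.02,1,0,0,0,0,1]'

```text
time_s: 23.5
tcp_pos: [0.5627, -0.127, 0.1724]
eef_rot: [180.0, 0.1, -38.1]
contact_force: [-5.4, 4.0, 2.4]
gripper_width: 0.0121
```

```bash
python3 plan.py 2.5 0 0 1 4
```

```text
t 23.5 s 272.8 lat err mm -0.28 yaw err 0.2 z 0.1724 F along/left/up -6.74 -0.25 2.37 M [ 1.64  2.51 -0.1 ]
[0.025, -0.011, 0.0, -0.028, 1.0, 0.019, -0.015, 0.0, 0.016, 1.0, 0.02, -0.016, 0.0, 0.011, 1.0, 0.019, -0.015, 0.0, 0.006, 1.0]
```

Emit:
carry_out --commands '[0.013,-0.009,0,0,1,0.013,-0.01,0,0,1,0.012,-0.01,0,0,1,0,0,0,0,1]'

```text
time_s: 23.9
tcp_pos: [0.5637, -0.1278, 0.1724]
eef_rot: [180.0, 0.2, -38.1]
contact_force: [-8.2, 5.7, 2.8]
gripper_width: 0.0119
```

```bash
python3 plan.py 2.5 0 0 1 4
```

```text
t 23.9 s 274.1 lat err mm -0.28 yaw err 0.09 z 0.1724 F along/left/up -9.98 -0.6 2.81 M [ 2.56  3.27 -0.1 ]
[0.025, -0.011, 0.0, -0.007, 1.0, 0.019, -0.015, 0.0, 0.01, 1.0, 0.02, -0.016, 0.0, 0.004, 1.0, 0.02, -0.015, 0.0, 0.001, 1.0]
```

Emit:
carry_out --commands '[0.012,-0.009,0,0,1,0.012,-0.01,0,0,1,0,0,0,0,1]'

```text
time_s: 24.2
tcp_pos: [0.5639, -0.128, 0.1723]
eef_rot: [179.9, 0.3, -38.1]
contact_force: [-11.7, 9.3, 5.6]
gripper_width: 0.0118
```

```bash
python3 plan.py 2.5 0 0 1 1;python3 - <<'E'
from h import *
f,K,T=cap('scene');g,K,T=cap('top')
A=cv2.resize(f[150:190,215:265],None,fx=8,fy=8,interpolation=cv2.INTER_CUBIC)
B=cv2.resize(g[150:200,280:330],None,fx=6.4,fy=6.4,interpolation=cv2.INTER_CUBIC)
save('home.png',np.hstack([A,B]))
E
```

```text
t 24.2 s 274.4 lat err mm -0.31 yaw err 0.06 z 0.1723 F along/left/up -14.9 0.06 5.56 M [ 3.84  4.44 -0.07]
[0.025, -0.01, 0.0, -0.003, 1.0]
```

View pics/home.png

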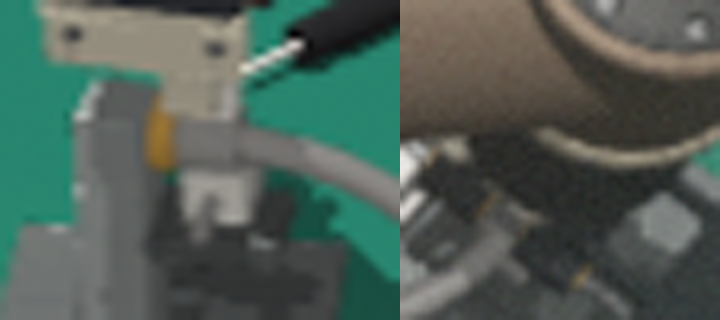

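The sleeve (scene crop (158,135)) sits on the post face. The force rose from 7 to 15 N with almost no advance, after about 10 mm of travel, so it is home. Relaxing the load before release.

Emit:
carry_out --commands '[-0.012,0.009,0,0,1,-0.012,0.009,0,0,1,0,0,0,0,1,0,0,0,0,1]'

```text
time_s: 24.7
tcp_pos: [0.5638, -0.1279, 0.1723]
eef_rot: [180.0, 0.2, -38.1]
contact_force: [-7.8, 5.3, 2.0]
gripper_width: 0.0118
```

```bash
python3 plan.py 2.5 0 0 1 1
```

```text
t 24.7 s 274.1 lat err mm -0.29 yaw err 0.09 z 0.1723 F along/left/up -9.4 -0.69 2.0 M [ 2.27  3.07 -0.1 ]
[0.023, -0.009, 0.0, -0.008, 1.0]
```

Emit:
carry_out --commands '[-0.01,0.008,0,0,1,0,0,0,0,1]'

```text
time_s: 24.9
tcp_pos: [0.5637, -0.1278, 0.1723]
eef_rot: [180.0, 0.1, -38.1]
contact_force: [-5.3, 3.8, 0.8]
gripper_width: 0.0117
```

Emit:
carry_out --commands '[-0.01,0.008,0,0,1,0,0,0,0,1]'

```text
time_s: 25.1
tcp_pos: [0.5636, -0.1277, 0.1723]
eef_rot: [180.0, 0.1, -38.1]
contact_force: [-4.4, 2.2, -1.3]
gripper_width: 0.0119
```

```bash
python3 plan.py 2.5 0 0 1 1
```

```text
t 25.1 s 273.9 lat err mm -0.26 yaw err 0.11 z 0.1723 F along/left/up -4.81 -1.04 -1.33 M [ 1.05  1.96 -0.02]
[0.023, -0.01, 0.0, -0.012, 1.0]
```

Emit:
carry_out --commands '[-0.004,0.003,-0.012,0,1,0,0,-0.012,0,1,0,0,0,0,1]'

```text
time_s: 25.4
tcp_pos: [0.5637, -0.1276, 0.1717]
eef_rot: [180.0, 0.1, -38.1]
contact_force: [-6.2, 3.4, 0.4]
gripper_width: 0.0114
```

```bash
python3 plan.py 2.5 0 0 1 1
```

```text
t 25.4 s 273.9 lat err mm -0.11 yaw err 0.12 z 0.1717 F along/left/up -7.02 -1.13 0.42 M [1.18 2.02 0.02]
[0.022, -0.014, 0.0, -0.014, 1.0]
```

The weight now rests on the bar. Releasing by opening the fingers to about 35 mm.

Emit:
carry_out --commands '[0,0,0,0,0.7,0,0,0,0,0.5,0,0,0,0,0.3,0,0,0,0,0.2,0,0,0,0,0.2,0,0,0,0,0.2,0,0,0,0,0.2]'

```text
time_s: 26.1
tcp_pos: [0.5643, -0.1278, 0.1716]
eef_rot: [-180.0, -0.0, -38.1]
contact_force: [0.2, 0.0, -0.4]
gripper_width: 0.035
```

```bash
python3 plan.py 2.5 0 0 1 1; python3 - <<'E'
from h import *
f,K,T=cap('scene');save('rel.png',f,(205,140,285,200),8)
E
```

```text
t 26.1 s 274.5 lat err mm 0.14 yaw err 0.07 z 0.1716 F along/left/up 0.1 0.12 -0.35 M [0.02 0.03 0.02]
[0.017, -0.018, 0.0, -0.006, 1.0]
```

View pics/rel.png

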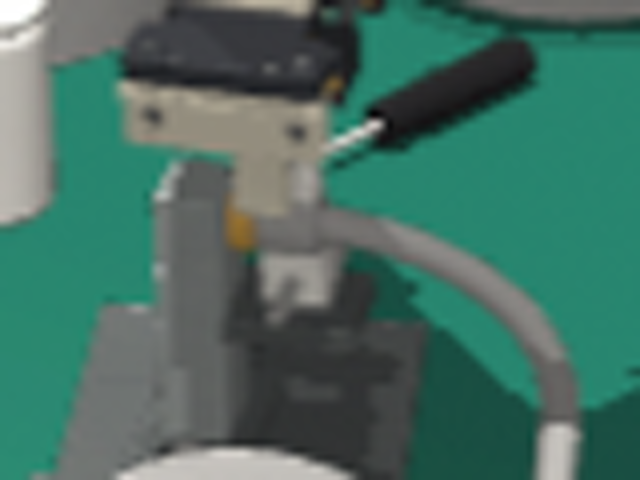

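The carrier is released (forces zero). The bush rests against the sleeve at crop (240,228), and the sleeve is on the post. Lifting straight up and away.

Emit:
carry_out --commands '[0,0,0.2,0,0.2,0,0,0.4,0,0.2,0,0,0.6,0,0.2,0,0,0.8,0,0.2,0,0,0.6,0,0.2,-0.6,0.3,0.2,0,0.2,-0.8,0.4,0,0,0.2,-0.6,0.3,0,0,0.2]'

```text
time_s: 26.95
tcp_pos: [0.483, -0.0874, 0.2844]
eef_rot: [-179.9, -0.0, -38.1]
contact_force: [0.1, 0.4, 0.1]
gripper_width: 0.0349
```

Emit:
carry_out --commands '[-0.6,0.8,0,0,0.2,-0.5,0.9,0,0,0.2,0,0.9,0,0,0.2,0,0.9,0,0,0.2,0,0.9,0,0,0.2,0,0.6,0,0,0.2,0,0,0,0,0.2,0,0,0,0,0.2]'

```text
time_s: 27.75
tcp_pos: [0.4401, 0.1126, 0.284]
eef_rot: [-180.0, -0.0, -38.0]
contact_force: [0.5, -0.3, -0.6]
gripper_width: 0.035
```

```bash
python3 - <<'E'
from h import *
f,K,T=cap('scene');g,K2,T2=cap('top')
for n,a in(('scene0',f),('top0',g)):
    d=cv2.absdiff(np.load(n+'.npz')['f'],a).max(2);print(n,int((d>60).sum()))
A=cv2.resize(f[140:205,205:285],None,fx=5,fy=5,interpolation=cv2.INTER_CUBIC)
B=cv2.resize(g[150:215,255:335],None,fx=5,fy=5,interpolation=cv2.INTER_CUBIC)
C=cv2.resize(f[60:],(400,253),interpolation=cv2.INTER_AREA);D=cv2.resize(g[60:],(400,253),interpolation=cv2.INTER_AREA)
save('final.png',np.vstack([np.hstack([A,B]),np.hstack([C,D])]))
print(telemetry.get_state()['time_s'])
E
```

```text
scene0 12790
top0 13822
27.85
```

View pics/final.png

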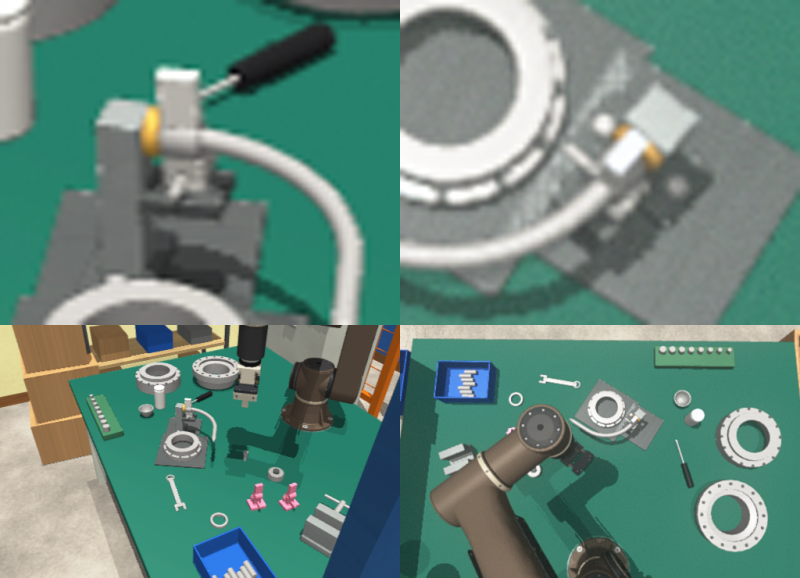

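The final view shows the carrier hanging upright, bush against the sleeve, sleeve against the post, and the stylus on the ring side at (580,155). The other parts are in place. Handing in.

```bash
python3 -c "
from h import *
print(r.close_job())"
```

```text
the job is handed in; nothing more can be done
None
```

The carrier is on the bar with the stylus on the ring side. It hangs upright against the brass sleeve, which is pushed home on the post. I handed the job in at about 28 s of the 72 s allowed.

- **Path:** I picked the grey carrier, not the pink look-alikes, and threaded it on. By light side probes I found the bar 1.4 mm off my camera line and the bend swung about +2.5°. The vision-only estimates of the swing had disagreed, between 1° and 3°.
- **Forces:** Side contact stayed under about 6 N. The sleeve took about 7 N to push, more than the 3 N stated, because pushing by the lug tilts the bush slightly. The push peaked at about 15 N at the stop.
- **Last checks:** The sleeve was met at 264.3 mm along the bar (predicted 264.5). The advance stopped at about 274.4 mm, after 10 mm of travel. After release the tool force read zero, and the final picture shows no gap between bush, sleeve and post.
- **Not checked:** I judged by eye that the other parts had not moved. The before/after image difference is swamped by the arm and its shadow, and the arm hides part of the bench in the top view.

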